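# Ballast discs into an upturned device base

### The job

Slide the two steel ballast discs across the upturned white base, one after the other, until each drops into the round recess of its own size, then press each down past its spring pips until it is fully home, flush with the base. Press firmly but slowly, without ramming the discs, and leave the other things on the bench as they are.

Things in the scene. Friction and masses are not known exactly. Their poses are not given: they have to be found in the camera images.
- base: the upturned white plastic base of a bench device, fixed to the bench: a flat slab 360 (x) x 420 (y) x 30 mm high with a blue line around its foot and no rim; origin at the centre of its underside, its smooth top (the deck) 30 mm above. Its two recesses lie side by side on its +x half at (90, +94) and (90, -94) mm; the black rubber feet at the corners are flush
- recess_large (a point): centre of the mouth, at deck level, of the large round recess: 110 mm across, 10 mm deep, flat black bottom, for the 108 mm disc. Three slippery grey spring pips stand about 4 mm out of its wall, low down: they hold a disc up, mostly tilted, with the side it was pushed from 5 to 8 mm proud, until 10 to 20 N, best on the proud side, press it past them; then it stays
- recess_small (a point): centre of the mouth, at deck level, of the small round recess: 94 mm across, 10 mm deep, flat black bottom, for the 92 mm disc. Three slippery grey spring pips stand about 4 mm out of its wall, low down: they hold a disc up, mostly tilted, with the side it was pushed from 5 to 8 mm proud, until 10 to 20 N, best on the proud side, press it past them; then it stays
- disc_large: the larger plain steel disc, 108 mm across, 10 mm thick, 0.55 to 0.85 kg, too wide for most grippers; it starts lying flat on the deck, on the -x half, on either side; origin at the centre of its underside, z its axis
- disc_small: the smaller plain steel disc, 92 mm across, 10 mm thick, 0.4 to 0.7 kg; it starts lying flat on the deck on the other side; origin at the centre of its underside, z its axis
- driver: screwdriver lying on the bench to the right of the base, not to be moved
- tape: cardboard-brown roll of tape, 100 mm across, 45 mm high, on the bench to the left of the base, not to be moved
- screw_bin: open blue plastic bin, 110 x 140 x 50 mm, on the bench to the left of the base, not to be moved
- can: white can, 52 mm across, 150 mm high, standing on the bench to the right of the base, not to be moved
Things that resemble listed ones, but are neither listed nor needed, are in the scene too. Leave any orange or pink look-alike of the disc_large alone. What is shaped like the disc_small but purple is not meant.

How it is judged:
By the outcome, as a careful person would: the job done as asked, in the order asked, and still so for the second after the job is handed in, with the robot touching nothing.
It also fails if it takes over 64 s, if anything falls off the work surface, if the arm or the gripper's body presses on something with over 40 N, if the wrist force passes 120 N, or if a joint passes its speed limit or range.

### The arm

A 6-joint arm with a two-finger parallel gripper is mounted at the origin on the work surface. World frame = base frame: x ahead of the robot, y to its left, z up, the work surface at z = 0. Lengths are in m, angles in degrees, forces in N, time in s.
With the tool pointing down it reaches from about 0.25 to 0.725 m from the base axis. Payload 9.7 kg.
Tool frame: the origin (TCP) lies between the finger pads; the fingertips stand bot.tcp_to_tips ahead of it and the grasp point (between the pads) lies 2 mm behind it (bot.tcp_to_tips is the distance from the TCP to the fingertips, in m); z points along the fingers, y is the line along which they close (so a half turn about z gives the same grasp; the last joint's range is limited). The gripper opens to 85 mm and grips with 20 to 120 N. Pads are 22 mm wide; open, the fingers measure 114 mm over their backs; the gripper's body (76 mm by 85 mm) begins 54 mm behind the grasp point. The pads swing forward as they close: fully open they stand 13 mm farther back than shut.
Start: joints at [71.792, 4.979, 10.078, 95.1, 0, 90], TCP at [0.172, 0.522, 0.248] pointing down, gripper open.
Joint ranges: [-179.16, 179.16], [-48.56, 103.87], [-65.8, 70.77], [-126.05, 130.52], [-82.76, 87.17], [-180, 180]. Speed limits (degrees/s): [127.2, 127.2, 147.25, 180, 180, 180].

### API

Orientations are given as [roll, pitch, yaw] about the fixed x, y, z axes, in that order (R = Rz(yaw) Ry(pitch) Rx(roll)).
In Python, from workcell import sensors, camera, camera_params, bot gives the robot as it stands.
- The arm moves only by the tool apply_moves, never from a script. Its argument "motion" is a list of rows, each an object with "jaw": the opening, from -1 (shut) to 1 (fully open); "xyz": the shift along the tool's x, y, z in mm, a list of three; "twist": the turn about the tool's z in rad. A call has 1 to 5 rows; each row is the pose to reach, as a shift and turn from the pose commanded when the call began, along the tool's axes at that moment; what a row does not reach only later rows make up. A row lasts 1/8 s, in which the tool goes at most 62.5 mm and 10.7 degrees, less where a joint would pass 70% of its speed; a pose out of reach is approached as far as the arm can. A call with a gripper value outside its range is refused whole. The fingers move at their own pace and stop on an object; "grip_force" is the grip in N (left out, the last holds). Time passes only in rows, so rows that repeat a pose let the fingers close. It gives the time, the measured TCP pose, the force, the opening and the grip force at its end, in the units of the state.
- sensors.get_obs(): the state, without advancing time (a new reading comes with each control period).
- camera(name): name is "scene" or "top" or "wrist"; returns (picture, depth): 480x640x3 uint8, red, green, blue; 480x640 float32, m along the optical axis (not along the pixel's ray), 0 where there is no reading.
- camera_params(name): a dict with "mtx" (3x3 intrinsics, pixels), "rvec" (rotation vector, rad) and "tvec" (3), from world to camera coordinates, as OpenCV has them. Camera axes: x right, y down, z forward; pixel columns grow to the right and rows downward; lengths in m; the calibration is good to about 2 mm. A picture is of the moment at which its call begins: read the wrist's pose just before it. camera_params takes no time and is no camera call; for the wrist camera it gives the pose at the moment of the call.
- bot.job_done(): hands the job in; it is judged then, once.
The state is a dict: "time": time; "q": joint angles; "qd": joint speeds; "joint_efforts": joint torques, N m; "ee_pos": TCP position; "tcp_rot": TCP orientation; "wrist_force": force on the tool from outside, world axes, zero at the start; "torque": the same for the moment, N m; "opening": finger opening in m; "grasp_force": force on a finger pad.
Only numpy, scipy, OpenCV 4.12 (cv2) and the standard library are available. Lean on these libraries where they do the work, as an engineer would, in place of code of your own. Each camera call takes 0.05 s, during which the arm holds its last target. There are 200 camera calls.

## Working session

There is one attempt and no reset: what is moved stays moved. The work goes in short steps, Python scripts to look and compute and a tool call to move; the robot and the scene stay as the last step left them, time stands still between calls to the robot, and variables do not carry over. Pictures are saved under pics/ and viewed, at most 10 in all, crops included, and the job is handed in when it is done.

Besides the shell and the picture viewer there is one more tool, called after ">>>" in YAML: its name, and indented under it one key for each argument. apply_moves: Moves the arm, as the interface text tells. Its arguments: {"type":"object","properties":{"motion":{"type":"array","items":{"type":"object","properties":{"jaw":{"type":"number"},"xyz":{"type":"array","items":{"type":"number"}},"twist":{"type":"number"}}}},"grip_force":{"type":"number"}},"required":["motion"]}

```bash
mkdir -p pics; ls; cat > h.py <<'E'
import numpy as np,cv2
from workcell import sensors,camera,camera_params,bot
def cam(n,save=None):
    p=camera_params(n); im,d=camera(n)
    if save: cv2.imwrite('pics/'+save,im[:,:,::-1])
    return im,d,p
def world(p,d,u,v):
    K=np.array(p['mtx']);R=cv2.Rodrigues(np.array(p['rvec'],float))[0];t=np.array(p['tvec'],float).ravel()
    u=np.asarray(u);v=np.asarray(v);z=d[v,u]
    c=np.stack([(u-K[0,2])/K[0,0]*z,(v-K[1,2])/K[1,1]*z,z],-1)
    return (c-t)@R
def proj(p,X):
    return cv2.projectPoints(np.array(X,float).reshape(-1,1,3),np.array(p['rvec'],float),np.array(p['tvec'],float),np.array(p['mtx']),None)[0].reshape(-1,2)
E
python3 - <<'E'
from h import *
im,d,p=cam('top','top1.png'); np.savez('top1.npz',im=im,d=d)
im,d,q=cam('scene','scene1.png')
print(p,q); o=sensors.get_obs(); print(o, bot.tcp_to_tips)
E
```

```text
pics
{'mtx': array([[487.62939681,   0.        , 315.52197397],
       [  0.        , 487.62939681, 236.1289333 ],
       [  0.        ,   0.        ,   1.        ]]), 'rvec': array([ 2.17067493, -2.17385058,  0.08380643]), 'tvec': array([0.01692719, 0.4867465 , 1.26565176])} {'mtx': array([[448.02806942,   0.        , 315.24528415],
       [  0.        , 448.02806942, 239.51437925],
       [  0.        ,   0.        ,   1.        ]]), 'rvec': array([ 1.24009474,  2.44166602, -0.78861866]), 'tvec': array([ 0.28089619, -0.26286206,  1.45954889])}
{'time': 0.1, 'q': array([7.17907049e+01, 5.00750516e+00, 1.00374374e+01, 9.50976634e+01,
       1.60581119e-03, 9.00005210e+01]), 'qd': array([-0.1876309 , -0.11031457,  0.05741922, -0.02847463, -0.01030524,
        0.04811352]), 'joint_efforts': array([ 7.26885519e-04, -5.21566272e+01,  4.65651083e+01,  1.60525949e-02,
        3.74936860e-05, -2.41881276e-05]), 'ee_pos': array([0.17180513, 0.52228675, 0.24764425]), 'tcp_rot': array([-1.79932269e+02, -1.60519420e-03,  1.61790182e+02]), 'wrist_force': array([0.05533648, 0.36362439, 0.25106961]), 'torque': array([ 0.03242255,  0.03111207, -0.00528653]), 'grasp_force': 0.0, 'opening': 0.08534529410313982} 0.017
```

View pics/top1.png

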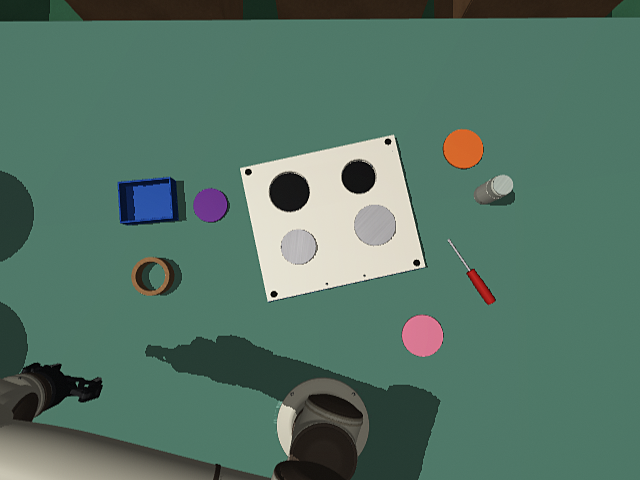

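View pics/scene1.png

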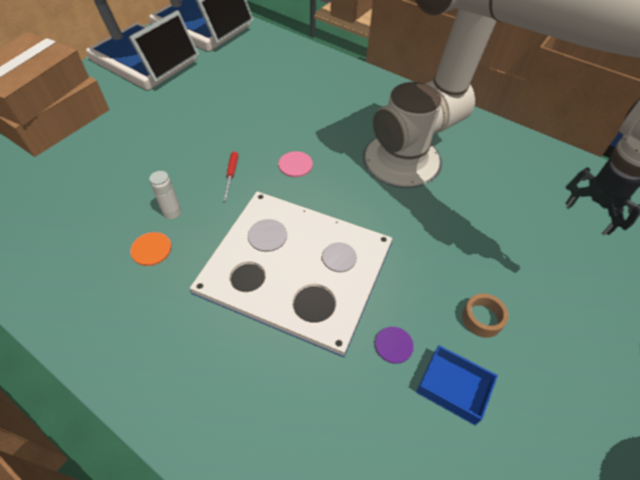

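The top view shows the recesses (large at 289,191; small at 359,177), plain steel small disc at (299,247) and large at (375,225). The look-alikes are orange (463,149), pink (422,336) and purple (210,205). The two steel discs on the deck are the ones meant, because they're grey and lie on the -x half.

```bash
cat >> h.py <<'E'
def rayz(p,uv,z):
    K=np.array(p['mtx']);R=cv2.Rodrigues(np.array(p['rvec'],float))[0];t=np.array(p['tvec'],float).ravel()
    c=np.c_[(uv-K[[0,1],[2,2]])/K[[0,1],[0,1]],np.ones(len(uv))]@R; o=-R.T@t
    return o+c*((z-o[2])/c[:,2])[:,None]
def circ(P):
    A=np.c_[2*P[:,:2],np.ones(len(P))];s=np.linalg.lstsq(A,(P[:,:2]**2).sum(1),rcond=None)[0]
    return s[0],s[1],np.sqrt(s[2]+s[0]**2+s[1]**2)
def blob(mask,seed):
    n,l=cv2.connectedComponents(mask.astype(np.uint8),connectivity=4); return l==l[seed[1],seed[0]]
def edge(m):
    c=max(cv2.findContours(m.astype(np.uint8),cv2.RETR_EXTERNAL,cv2.CHAIN_APPROX_NONE)[0],key=cv2.contourArea)
    return c.reshape(-1,2).astype(float)
E
python3 - <<'E'
from h import *
seeds={'top':dict(L=(375,225),S=(299,247),RL=(289,191),RS=(359,177)),'scene':dict(L=(267,235),S=(340,257),RL=(315,303),RS=(248,277))}
for n in ['top','scene']:
    im,d,p=cam(n); im=im.astype(int)
    r=im[:,:,0]; mn=im.min(2);mx=im.max(2)
    print(n,[im[v,u] for u,v in seeds[n].values()], im[210,330] if n=='top' else im[280,290])
    white=(mn>200)
    for k,s in seeds[n].items():
        m=(mx<90) if k[0]=='R' else (mn>110)&(mx<222)&(mx-mn<22) 
        b=blob(m,s)
        b=cv2.morphologyEx(b.astype(np.uint8),cv2.MORPH_CLOSE,np.ones((5,5)))
        v,u=np.nonzero(b); W=world(p,d,u,v)
        z=.03 if k[0]=='R' else .04
        # edge pixels are inside: push out half pixel via area
        print(n,k,len(u),'depthz',np.median(W[:,2]).round(4),'circ',np.round(circ(rayz(p,edge(b),z)),4))
    # base outline
    ys,xs=np.nonzero((d>0)); W=world(p,d,xs,ys)
    k=(abs(W[:,2]-.03)<.006)&(W[:,0]>.1)&(W[:,0]<.8)&(abs(W[:,1])<.35)&(mn[ys,xs]>190)
    rect=cv2.minAreaRect(W[k][:,:2].astype(np.float32)*1000); print(rect,np.median(W[k][:,2]))
E
```

```text
top [array([171, 170, 171]), array([191, 187, 189]), array([23, 24, 24]), array([20, 20, 21])] [227 222 206]
top L 1392 depthz 0.0396 circ [ 0.515  -0.1371  0.0537]
top S 1006 depthz 0.0397 circ [0.4584 0.0619 0.0454]
top RL 1232 depthz 0.0204 circ [0.6048 0.0863 0.0515]
top RS 879 depthz 0.0206 circ [ 0.6446 -0.0966  0.0434]
((537.1533203125, -25.550765991210938), (358.9742431640625, 419.3505859375), 12.270181655883789) 0.029818241025429734
scene [array([192, 183, 185]), array([196, 187, 189]), array([80, 76, 71]), array([78, 76, 70])] [239 231 220]
scene L 1040 depthz 0.0405 circ [ 0.5185 -0.1343  0.0541]
scene S 831 depthz 0.0406 circ [0.4617 0.0642 0.0459]
scene RL 1070 depthz 0.0211 circ [0.6095 0.0902 0.0472]
scene RS 654 depthz 0.021 circ [ 0.6492 -0.0929  0.0388]
((537.706787109375, -24.115310668945312), (362.81793212890625, 420.35772705078125), 12.354466438293457) 0.030641301435670707
```

```bash
cat >> h.py <<'E'
def go(x,y,z,yaw):
    o=sensors.get_obs();a=np.radians(o['tcp_rot'][2]);d=np.array([x,y,z])-o['ee_pos']
    t=[d[0]*np.cos(a)+d[1]*np.sin(a), d[0]*np.sin(a)-d[1]*np.cos(a), -d[2]]
    print('t',round(o['time'],2),'shift mm',np.round(np.array(t)*1000,1),'twist',round(-np.radians((yaw-o['tcp_rot'][2]+180)%360-180),4),'F',o['wrist_force'].round(1))
E
python3 -c "
from h import *
go(.489,-.206,.2,68.3)"
```

```text
t 0.2 shift mm [-528.9 -592.8   47.9] twist 1.6317 F [-0.6  0.4 -0.2]
```

>>> apply_moves:
  motion:
    - {"xyz": [-42, -46, 0], "twist": 0.18, "jaw": 0.65}
    - {"xyz": [-84, -92, 0], "twist": 0.36, "jaw": 0.65}
    - {"xyz": [-126, -138, 0], "twist": 0.54, "jaw": 0.65}
    - {"xyz": [-168, -184, 0], "twist": 0.72, "jaw": 0.65}
    - {"xyz": [-210, -230, 0], "twist": 0.9, "jaw": 0.65}

```text
time: 0.82
ee_pos: [0.2997, 0.2366, 0.2483]
tcp_rot: [180.0, -0.0, 109.9]
wrist_force: [1.6, 0.4, -0.7]
opening: 0.0705
grasp_force: 0.0
```

```bash
python3 -c "
from h import *
go(.489,-.206,.2,68.3)
print(sensors.get_obs())"
```

```text
t 0.82 shift mm [-480.6   27.1   48.3] twist 0.7265 F [ 1.6  0.4 -0.7]
{'time': 0.825, 'q': array([ 3.82872334e+01, -1.78269397e+01, -1.06510389e+01,  9.71441921e+01,
       -6.23068865e-03,  1.08360692e+02]), 'qd': array([-69.52300095, -20.77865096, -16.0723456 ,   4.77280246,
        -0.13854927,  13.09285996]), 'joint_efforts': array([ 11.30139738, -25.74862003,  46.92147017,   0.59191637,
         0.16328147,  -0.27580893]), 'ee_pos': array([0.2997333 , 0.23656954, 0.24825282]), 'tcp_rot': array([ 1.79967943e+02, -4.07469639e-03,  1.09926541e+02]), 'wrist_force': array([ 1.57522173,  0.38048714, -0.69858589]), 'torque': array([-0.0301579 , -0.10851094, -0.04514706]), 'grasp_force': 0.0, 'opening': 0.07051815642920636}
```

>>> apply_moves:
  motion:
    - {"xyz": [-60, 3, 0], "twist": 0.1, "jaw": 0.65}
    - {"xyz": [-120, 7, 0], "twist": 0.2, "jaw": 0.65}
    - {"xyz": [-180, 10, 0], "twist": 0.3, "jaw": 0.65}
    - {"xyz": [-240, 13, 10], "twist": 0.4, "jaw": 0.65}
    - {"xyz": [-300, 17, 20], "twist": 0.5, "jaw": 0.65}

```text
time: 1.45
ee_pos: [0.4195, -0.0394, 0.2283]
tcp_rot: [179.9, -0.0, 81.4]
wrist_force: [0.8, 1.1, 0.3]
opening: 0.0708
grasp_force: 0.0
```

```bash
python3 -c "
from h import *
go(.489,-.206,.12,68.3)"
```

```text
t 1.45 shift mm [-154.3   93.7  108.3] twist 0.228 F [0.8 1.1 0.3]
```

>>> apply_moves:
  motion:
    - {"xyz": [-45, 28, 20], "twist": 0.08, "jaw": 0.65}
    - {"xyz": [-90, 55, 45], "twist": 0.16, "jaw": 0.65}
    - {"xyz": [-130, 80, 80], "twist": 0.228, "jaw": 0.65}
    - {"xyz": [-154, 94, 108], "twist": 0.228, "jaw": 0.65}
    - {"xyz": [-154, 94, 108], "twist": 0.228, "jaw": 0.65}

```text
time: 2.08
ee_pos: [0.4885, -0.2044, 0.1173]
tcp_rot: [-179.7, 0.0, 68.4]
wrist_force: [-0.7, 0.8, 1.1]
opening: 0.0707
grasp_force: 0.0
```

```bash
python3 -c "
from h import *
go(.489,-.206,.056,68.3)
im,d,p=cam('wrist','w1.png'); print(p['tvec'])
d2=world(p,d,[320,320],[240,400]);print(d2)
"
```

```text
t 2.08 shift mm [-1.3  1.1 61.3] twist 0.0015 F [-0.7  0.8  1.1]
[-0.52963124 -0.01012575  0.25262408]
[[ 0.49263581 -0.19994867  0.02809737]
 [ 0.43649744 -0.34251815 -0.00094028]]
```

View pics/w1.png

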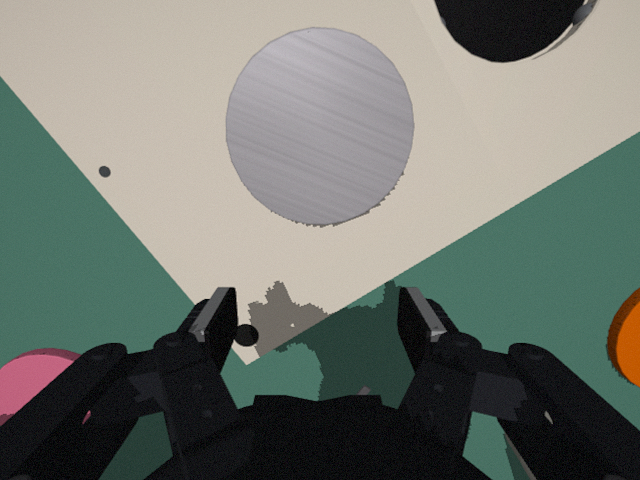

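The wrist view shows the large disc centred at (320,126) and the fingertips at (222,290) and (415,290), so the disc is on the midline ahead of the fingers. Next I'll measure tip heights and refine the disc.

```bash
python3 -c "
from h import *
o=sensors.get_obs()
im,d,p=cam('wrist')
ys,xs=np.nonzero(d>0);W=world(p,d,xs,ys)
R=cv2.Rodrigues(np.radians([0,0,0.]))[0]
a=np.radians(o['tcp_rot'][2]);D=W-o['ee_pos']
T=np.c_[D[:,0]*np.cos(a)+D[:,1]*np.sin(a),D[:,0]*np.sin(a)-D[:,1]*np.cos(a),-D[:,2]]
k=(abs(T[:,0])<.03)&(abs(T[:,1])<.08)&(T[:,2]<.05)
for s in (-1,1):
  q=T[k&(T[:,1]*s>0)]; q=q[q[:,2]>q[:,2].max()-.012]; print(s,q.min(0),q.max(0),len(q))
im=im.astype(int);m=(im.min(2)>110)&(im.max(2)-im.min(2)<14)&(W[:,2].reshape(480,640)>.034 if len(W)==480*640 else True)
b=blob(m,(320,126));print(b.sum(),'c',circ(rayz(p,edge(b),.04)))
v,u=np.nonzero(b);print(np.median(world(p,d,u,v)[:,2]))
"
```

```text
-1 [-0.01227431 -0.04771353 -0.00165995] [ 0.01114719 -0.03374294  0.01030012] 484
1 [-0.01234752  0.03579622 -0.00080238] [0.01107294 0.04958514 0.01119662] 449
28594 c (np.float64(0.5167835369443393), np.float64(-0.13735671772868308), np.float64(0.05309837661424649))
0.0395254691866189
```

>>> apply_moves:
  motion:
    - {"xyz": [-1, 1, 25], "jaw": 0.65}
    - {"xyz": [-1, 1, 50], "jaw": 0.65}
    - {"xyz": [-1, 1, 66], "jaw": 0.65}
    - {"xyz": [-1, 1, 71], "jaw": 0.65}
    - {"xyz": [-1, 1, 71], "jaw": 0.65}

```text
validation failed for argument at $.mo...
```

```bash
python3 -c "
from h import *
go(.5167-.052*.369,-.137-.052*.929,.0435,68.35)"
```

```text
t 2.17 shift mm [19.7  1.1 76.8] twist 0.0024 F [ 0.4  0.1 -0. ]
```

>>> apply_moves:
  motion:
    - {"xyz": [-1, 1, 25], "twist": 0, "jaw": 0.65}
    - {"xyz": [-1, 1, 50], "twist": 0, "jaw": 0.65}
    - {"xyz": [-1, 1, 68], "twist": 0, "jaw": 0.65}
    - {"xyz": [-1, 1, 75], "twist": 0, "jaw": 0.65}
    - {"xyz": [-1, 1, 75], "twist": 0, "jaw": 0.65}

```text
time: 2.8
ee_pos: [0.4902, -0.2045, 0.0457]
tcp_rot: [180.0, 0.0, 68.5]
wrist_force: [-0.3, -0.0, -0.1]
opening: 0.0706
grasp_force: 0.0
```

```bash
python3 -c "
from h import *
go(.5167-.052*.369,-.137-.052*.929,.0435,68.35)"
```

```text
t 2.8 shift mm [20.5 -0.3  2.2] twist 0.0032 F [-0.3 -0.  -0.1]
```

>>> apply_moves:
  motion:
    - {"xyz": [6, 0, 1], "twist": 0.003, "jaw": 0.65}
    - {"xyz": [14, 0, 1], "twist": 0.003, "jaw": 0.65}
    - {"xyz": [22, 0, 1], "twist": 0.003, "jaw": 0.65}
    - {"xyz": [32, 0, 1], "twist": 0.003, "jaw": 0.65}
    - {"xyz": [42, 0, 1], "twist": 0.003, "jaw": 0.65}

```text
time: 3.42
ee_pos: [0.5058, -0.1652, 0.0444]
tcp_rot: [180.0, 0.0, 68.3]
wrist_force: [-2.1, -3.8, 0.9]
opening: 0.0706
grasp_force: 2.0
```

>>> apply_moves:
  motion:
    - {"xyz": [12, 0, 0], "twist": 0, "jaw": 0.65}
    - {"xyz": [24, 0, 0], "twist": 0, "jaw": 0.65}
    - {"xyz": [36, 0, 0], "twist": 0, "jaw": 0.65}
    - {"xyz": [48, 0, 0], "twist": 0, "jaw": 0.65}
    - {"xyz": [60, 0, 0], "twist": 0, "jaw": 0.65}

```text
time: 4.05
ee_pos: [0.5279, -0.1091, 0.0443]
tcp_rot: [-180.0, 0.0, 68.3]
wrist_force: [-1.7, -5.1, 1.5]
opening: 0.0707
grasp_force: 2.2
```

>>> apply_moves:
  motion:
    - {"xyz": [12, 0, 0], "twist": 0, "jaw": 0.65}
    - {"xyz": [24, 0, 0], "twist": 0, "jaw": 0.65}
    - {"xyz": [36, 0, 0], "twist": 0, "jaw": 0.65}
    - {"xyz": [48, 0, 0], "twist": 0, "jaw": 0.65}
    - {"xyz": [60, 0, 0], "twist": 0, "jaw": 0.65}

```text
time: 4.68
ee_pos: [0.55, -0.0533, 0.0443]
tcp_rot: [-180.0, 0.0, 68.3]
wrist_force: [-2.0, -4.8, 2.7]
opening: 0.0707
grasp_force: 2.3
```

>>> apply_moves:
  motion:
    - {"xyz": [12, 0, 0], "twist": 0, "jaw": 0.65}
    - {"xyz": [24, 0, 0], "twist": 0, "jaw": 0.65}
    - {"xyz": [36, 0, 0], "twist": 0, "jaw": 0.65}
    - {"xyz": [46, 0, 0], "twist": 0, "jaw": 0.65}
    - {"xyz": [52, 0, 0], "twist": 0, "jaw": 0.65}

```text
time: 5.3
ee_pos: [0.5691, -0.0051, 0.0442]
tcp_rot: [-180.0, 0.0, 68.4]
wrist_force: [-2.6, -4.9, 2.8]
opening: 0.0702
grasp_force: 2.4
```

```bash
python3 -c "
from h import *
go(.6053-.052*.369,.0865-.052*.929,.0435,68.35)
print(sensors.get_obs()['ee_pos'])
im,d,p=cam('wrist','w2.png');np.savez('w2.npz',im=im,d=d)"
```

```text
t 5.3 shift mm [46.5 -0.1  0.7] twist 0.0003 F [-2.6 -4.9  2.8]
[ 0.5690928  -0.00505286  0.04422523]
```

View pics/w2.png

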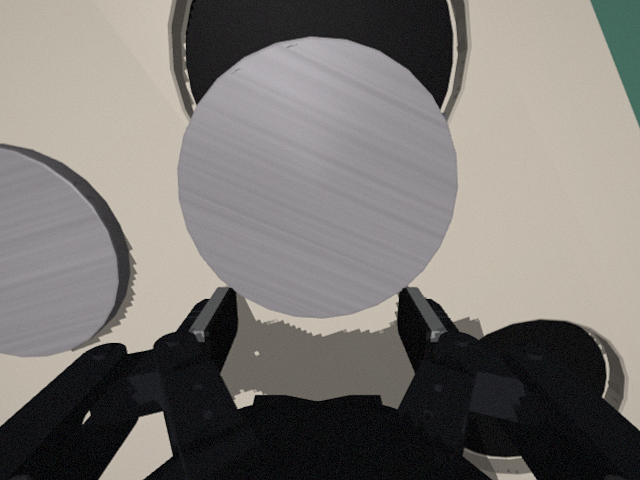

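The view shows the disc nested between the fingers, centred at (318,178). The recess rim behind it is centred at about u=318, so the two are aligned. I'll fit the remaining distance.

```bash
python3 -c "
from h import *
f=np.load('w2.npz');im,d=f['im'].astype(int),f['d'];p=camera_params('wrist');o=sensors.get_obs()
a=np.radians(o['tcp_rot'][2])
def T(x,y):
  D=np.array([x,y])-o['ee_pos'][:2];return D[0]*np.cos(a)+D[1]*np.sin(a),D[0]*np.sin(a)-D[1]*np.cos(a)
g=np.mgrid[0:480,0:640];W=world(p,d,g[1].ravel(),g[0].ravel()).reshape(480,640,3)
m=(im.min(2)>110)&(im.max(2)-im.min(2)<16)&(abs(W[:,:,2]-.04)<.005)
b=blob(m,(318,178));E=rayz(p,edge(b),.04);E=E[(edge(b)[:,1]<280)];c=circ(E);print('disc',c,T(*c[:2]))
# recess: deck-level white pixels bounding it
w=(im.min(2)>150)&(im.max(2)-im.min(2)>=16)
P=[]
for v in range(2,80,4):
  r=np.nonzero(w[v])[0]; l=r[r<250]; h=r[r>400]
  if len(l) and len(h): P+= [(l.max(),v),(h.min(),v)]
P=np.array(P,float);print(P[::6].tolist());c=circ(rayz(p,P,.03));print('rec',c,T(*c[:2]))
"
```

```text
disc (np.float64(0.588598251974097), np.float64(0.041513940859470744), np.float64(0.052847695618948164)) (np.float64(0.05001990387095535), np.float64(0.0009697476571209271))
[[171.0, 2.0], [169.0, 14.0], [167.0, 26.0], [167.0, 38.0], [168.0, 50.0], [169.0, 62.0], [187.0, 74.0]]
rec (np.float64(0.6065761408843477), np.float64(0.09184899309208228), np.float64(0.05149521125536393)) (np.float64(0.10343771502527357), np.float64(-0.0008631256092683226))
```

>>> apply_moves:
  motion:
    - {"xyz": [8, 0, 0], "twist": 0, "jaw": 0.65}
    - {"xyz": [16, -0.5, 0], "twist": 0, "jaw": 0.65}
    - {"xyz": [24, -1, 0], "twist": 0, "jaw": 0.65}
    - {"xyz": [32, -1.2, 0], "twist": 0, "jaw": 0.65}
    - {"xyz": [38, -1.2, 0], "twist": 0, "jaw": 0.65}

```text
time: 5.98
ee_pos: [0.5819, 0.0302, 0.0443]
tcp_rot: [-180.0, 0.0, 68.3]
wrist_force: [-2.3, -4.9, 4.1]
opening: 0.0706
grasp_force: 2.8
```

>>> apply_moves:
  motion:
    - {"xyz": [1.5, 0, 0], "twist": 0, "jaw": 0.65}
    - {"xyz": [3, 0, 0], "twist": 0, "jaw": 0.65}
    - {"xyz": [4.5, 0, 0], "twist": 0, "jaw": 0.65}
    - {"xyz": [6, 0, 0], "twist": 0, "jaw": 0.65}
    - {"xyz": [7, 0, 0], "twist": 0, "jaw": 0.65}

```text
time: 6.6
ee_pos: [0.5845, 0.0368, 0.044]
tcp_rot: [-180.0, -0.0, 68.3]
wrist_force: [1.3, -2.4, -0.7]
opening: 0.0704
grasp_force: 1.3
```

```bash
cat >> h.py <<'E'
def tilt(seed,save=None,r=.04,c=None):
    "fit plane to disc pixels in wrist depth near c"
    im,d,p=cam('wrist',save);im=im.astype(int)
    g=np.mgrid[0:480,0:640];W=world(p,d,g[1].ravel(),g[0].ravel())
    k=(np.hypot(*(W[:,:2]-c).T)<r)&(W[:,2]<.06)&(W[:,2]>.015)&((im.max(2)-im.min(2)).ravel()<14)&(im.min(2).ravel()>100)
    P=W[k];A=np.c_[P[:,:2]-c,np.ones(len(P))];s=np.linalg.lstsq(A,P[:,2],rcond=None)[0]
    k2=(abs(np.hypot(*(W[:,:2]-c).T)-.063)<.004)
    print('n',k.sum(),'z centre',s[2].round(4),'slope*54mm',(s[:2]*.054).round(4),'deck z',np.median(W[k2,2]).round(4))
E
python3 -c "
from h import *
go(.6053-.052*.369,.0865-.052*.929,.0435,68.35)
tilt(0,'w3.png',.04,np.array([.6053,.0865]))"
```

```text
t 6.6 shift mm [1.9 0.9 0.5] twist -0.0001 F [ 1.3 -2.4 -0.7]
n 33671 z centre 0.0354 slope*54mm [-0.0035 -0.0055] deck z 0.0297
```

>>> apply_moves:
  motion:
    - {"xyz": [0.5, 0, 0], "twist": 0, "jaw": 0.65}
    - {"xyz": [1, 0, 0], "twist": 0, "jaw": 0.65}
    - {"xyz": [1.5, 0, 0], "twist": 0, "jaw": 0.65}
    - {"xyz": [2, 0, 0], "twist": 0, "jaw": 0.65}
    - {"xyz": [2.5, 0, 0], "twist": 0, "jaw": 0.65}

```text
time: 7.28
ee_pos: [0.5854, 0.0388, 0.0443]
tcp_rot: [180.0, 0.0, 68.3]
wrist_force: [2.7, -5.4, -1.6]
opening: 0.0706
grasp_force: 2.6
```

```bash
python3 -c "
from h import *
go(.6053-.052*.369,.0865-.052*.929,.0435,68.35)
tilt(0,'w4.png',.04,np.array([.6053,.0865]))"
```

```text
t 7.28 shift mm [-0.3  0.8  0.8] twist -0.0002 F [ 2.7 -5.4 -1.6]
n 33256 z centre 0.0355 slope*54mm [-0.0033 -0.0056] deck z 0.0297
```

View pics/w4.png

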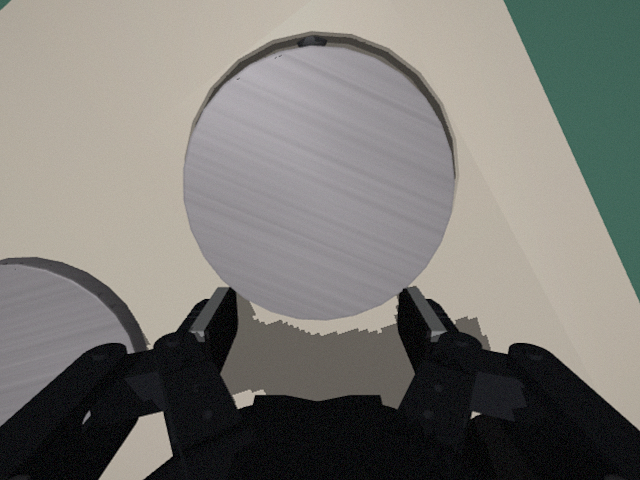

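The disc's front has dropped. A gap shows at the upper right rim and it touches on the left at (185,180), so it needs about 1 mm towards tool +y and then a little forward.

>>> apply_moves:
  motion:
    - {"xyz": [-0.5, 0.5, 0], "twist": 0, "jaw": 0.65}
    - {"xyz": [-0.5, 1, 0], "twist": 0, "jaw": 0.65}
    - {"xyz": [0, 1.5, 0], "twist": 0, "jaw": 0.65}
    - {"xyz": [1, 1.5, 0], "twist": 0, "jaw": 0.65}
    - {"xyz": [2, 1.5, 0], "twist": 0, "jaw": 0.65}

```text
time: 7.95
ee_pos: [0.587, 0.0397, 0.0439]
tcp_rot: [-179.9, 0.1, 68.3]
wrist_force: [-2.4, -5.5, -2.5]
opening: 0.0703
grasp_force: 3.4
```

```bash
python3 -c "
from h import *
go(.6053-.052*.369,.0865-.052*.929,.0435,68.35)
tilt(0,'w5.png',.04,np.array([.6053,.0865]))"
```

```text
t 7.95 shift mm [-1.7 -0.2  0.4] twist -0.0004 F [-2.4 -5.5 -2.5]
n 33103 z centre 0.0354 slope*54mm [-0.0031 -0.0054] deck z 0.0297
```

>>> apply_moves:
  motion:
    - {"xyz": [-3, 0, 0], "twist": 0, "jaw": 0.65}
    - {"xyz": [-6, 0, 0], "twist": 0, "jaw": 0.65}
    - {"xyz": [-9, 0, 0], "twist": 0, "jaw": 0.65}
    - {"xyz": [-12, 0, 0], "twist": 0, "jaw": 0.65}
    - {"xyz": [-12, 0, 0], "twist": 0, "jaw": 0.65}

```text
time: 8.62
ee_pos: [0.5831, 0.0288, 0.0444]
tcp_rot: [180.0, -0.0, 68.3]
wrist_force: [0.5, 0.6, 0.2]
opening: 0.0703
grasp_force: 0.0
```

```bash
python3 -c "
from h import *
go(.6053-.052*.369,.0865-.052*.929,.0435,68.35)
tilt(0,'w6.png',.04,np.array([.6053,.0865]))"
```

```text
t 8.62 shift mm [ 9.8 -0.7  0.9] twist -0.0004 F [0.5 0.6 0.2]
n 34385 z centre 0.0342 slope*54mm [-0.0017 -0.0047] deck z 0.0298
```

View pics/w6.png

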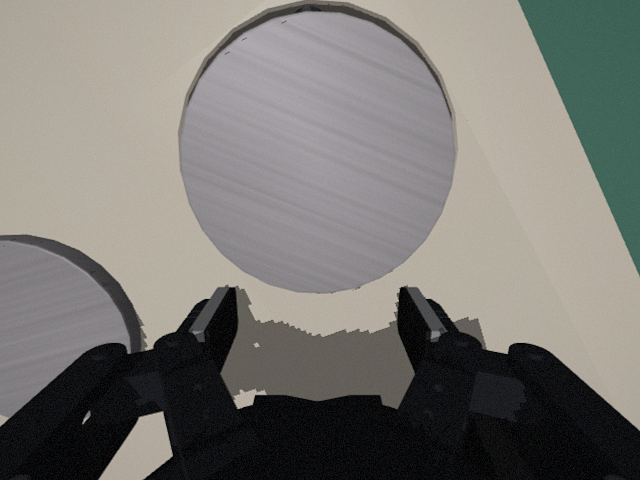

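>>> apply_moves:
  motion:
    - {"xyz": [0, 0, -15], "twist": 0, "jaw": 0.65}
    - {"xyz": [5, 0, -30], "twist": 0, "jaw": -1}
    - {"xyz": [15, -0.5, -30], "twist": 0, "jaw": -1}
    - {"xyz": [20, -0.5, -30], "twist": 0, "jaw": -1}
    - {"xyz": [20, -0.5, -30], "twist": 0, "jaw": -1}

```text
time: 9.3
ee_pos: [0.5899, 0.0484, 0.0737]
tcp_rot: [-180.0, 0.0, 68.4]
wrist_force: [-0.0, -0.5, -0.3]
opening: 0.0004
grasp_force: 0.0
```

```bash
python3 -c "
from h import *
go(.5898,.0475,.0553,68.35);o=sensors.get_obs();print(o['opening'])
tilt(0,'w7.png',.03,np.array([.6053,.0865]))"
```

```text
t 9.3 shift mm [-0.8  0.2 18.4] twist 0.0007 F [-0.  -0.5 -0.3]
0.00039564500529449685
n 11949 z centre 0.0342 slope*54mm [-0.0016 -0.0047] deck z 0.0305
```

Now descend slowly onto the proud side.

>>> apply_moves:
  motion:
    - {"xyz": [-0.5, 0, 6], "twist": 0, "jaw": -1}
    - {"xyz": [-0.5, 0, 11], "twist": 0, "jaw": -1}
    - {"xyz": [-0.5, 0, 15], "twist": 0, "jaw": -1}
    - {"xyz": [-0.5, 0, 17], "twist": 0, "jaw": -1}
    - {"xyz": [-0.5, 0, 18], "twist": 0, "jaw": -1}

```text
time: 9.98
ee_pos: [0.5898, 0.0473, 0.0562]
tcp_rot: [-180.0, 0.0, 68.3]
wrist_force: [-1.9, -0.2, 3.2]
opening: -0.0003
grasp_force: 1.5
```

>>> apply_moves:
  motion:
    - {"xyz": [0, 0, 0.5], "twist": 0, "jaw": -1}
    - {"xyz": [0, 0, 1], "twist": 0, "jaw": -1}
    - {"xyz": [0, 0, 1.5], "twist": 0, "jaw": -1}
    - {"xyz": [0, 0, 2], "twist": 0, "jaw": -1}
    - {"xyz": [0, 0, 2], "twist": 0, "jaw": -1}

```text
time: 10.6
ee_pos: [0.5903, 0.0473, 0.0551]
tcp_rot: [179.9, -0.0, 68.3]
wrist_force: [-1.7, -0.5, 5.8]
opening: -0.0001
grasp_force: 3.1
```

>>> apply_moves:
  motion:
    - {"xyz": [0, 0, 0.6], "twist": 0, "jaw": -1}
    - {"xyz": [0, 0, 1.2], "twist": 0, "jaw": -1}
    - {"xyz": [0, 0, 1.8], "twist": 0, "jaw": -1}
    - {"xyz": [0, 0, 2.4], "twist": 0, "jaw": -1}
    - {"xyz": [0, 0, 3], "twist": 0, "jaw": -1}

```text
time: 11.22
ee_pos: [0.5902, 0.0473, 0.0514]
tcp_rot: [180.0, -0.0, 68.3]
wrist_force: [1.6, -1.6, 2.7]
opening: 0.0001
grasp_force: 1.5
```

>>> apply_moves:
  motion:
    - {"xyz": [0, 0, 0.5], "twist": 0, "jaw": -1}
    - {"xyz": [0, 0, 1], "twist": 0, "jaw": -1}
    - {"xyz": [0, 0, 1.5], "twist": 0, "jaw": -1}
    - {"xyz": [0, 0, 1.5], "twist": 0, "jaw": -1}
    - {"xyz": [0, 0, 1.5], "twist": 0, "jaw": -1}

```text
time: 11.85
ee_pos: [0.5895, 0.0474, 0.0493]
tcp_rot: [-179.9, 0.0, 68.3]
wrist_force: [-0.0, 0.1, 0.1]
opening: -0.0002
grasp_force: 0.1
```

```bash
python3 -c "
from h import *
tilt(0,'w8.png',.03,np.array([.6053,.0865]))"
```

```text
n 15384 z centre 0.0314 slope*54mm [-0.0018  0.0005] deck z 0.0302
```

>>> apply_moves:
  motion:
    - {"xyz": [0, 0, 0.6], "twist": 0, "jaw": -1}
    - {"xyz": [0, 0, 1.2], "twist": 0, "jaw": -1}
    - {"xyz": [0, 0, 1.8], "twist": 0, "jaw": -1}
    - {"xyz": [0, 0, 2.4], "twist": 0, "jaw": -1}
    - {"xyz": [0, 0, 2.4], "twist": 0, "jaw": -1}

```text
time: 12.52
ee_pos: [0.5898, 0.0473, 0.0473]
tcp_rot: [-180.0, 0.0, 68.3]
wrist_force: [-0.6, 0.6, -0.2]
opening: 0.0002
grasp_force: 0.0
```

```bash
python3 -c "
from h import *
go(.6053-.040,.0865+.010,.0593,68.35)
tilt(0,'w9.png',.03,np.array([.6053,.0865]))"
```

```text
t 12.53 shift mm [ 36.7 -40.9 -12. ] twist -0.0001 F [-0.6  0.6 -0.2]
n 15392 z centre 0.0295 slope*54mm [-0.      0.0001] deck z 0.0302
```

The large disc now reads flat (centre at 29.5 mm, no tilt), so it's home. Next is the small one.

```bash
python3 -c "
from h import *
go(.4033,.112,.12,-40.9)"
```

```text
t 12.57 shift mm [  -8.7 -197.2  -72.7] twist 1.9066 F [ 0.2 -0.2 -0. ]
```

>>> apply_moves:
  motion:
    - {"xyz": [0, 0, -30], "twist": 0, "jaw": -1}
    - {"xyz": [0, -20, -60], "twist": 0.17, "jaw": 0}
    - {"xyz": [-4, -60, -73], "twist": 0.34, "jaw": 0.45}
    - {"xyz": [-6, -100, -73], "twist": 0.51, "jaw": 0.45}
    - {"xyz": [-8, -140, -73], "twist": 0.68, "jaw": 0.45}

```text
time: 13.2
ee_pos: [0.4557, 0.0918, 0.1207]
tcp_rot: [180.0, -0.0, 29.0]
wrist_force: [-0.4, 0.2, -0.9]
opening: 0.0617
grasp_force: 0.0
```

```bash
python3 -c "
from h import *
go(.4033,.112,.12,-40.9)"
```

```text
t 13.2 shift mm [-36.  -43.1   0.7] twist 1.2207 F [-0.4  0.2 -0.9]
```

>>> apply_moves:
  motion:
    - {"xyz": [-10, -12, 0], "twist": 0.17, "jaw": 0.45}
    - {"xyz": [-20, -24, 0], "twist": 0.34, "jaw": 0.45}
    - {"xyz": [-28, -36, 0], "twist": 0.51, "jaw": 0.45}
    - {"xyz": [-36, -43, 0], "twist": 0.68, "jaw": 0.45}
    - {"xyz": [-36, -43, 0], "twist": 0.85, "jaw": 0.45}

```text
time: 13.82
ee_pos: [0.396, -0.0091, 0.1207]
tcp_rot: [-174.1, 0.5, -5.2]
wrist_force: [0.1, 0.1, 0.5]
opening: 0.0618
grasp_force: 0.0
```

```bash
python3 -c "
from h import *
go(.4033,.112,.12,-40.9)"
```

```text
t 13.82 shift mm [  -3.7 -121.3    0.7] twist 0.6227 F [0.1 0.1 0.5]
```

```bash
python3 -c "
from h import *
o=sensors.get_obs();print(o['q'],o['qd'],o['ee_pos'],o['tcp_rot'])"
```

```text
[ -5.27745887 -16.69576671 -24.07686712  83.08212611   5.86068088
 179.94461314] [-38.30977357  -8.21791249  -6.69239919   2.8640316   10.84740135
   0.05469369] [ 0.39596837 -0.00909381  0.1206558 ] [-174.13887638    0.45757076   -5.22235975]
```

Joint 6 has reached its +180° limit (yaw = q1 − q6 + 180). I'll turn back the other way round.

>>> apply_moves:
  motion:
    - {"xyz": [0, 0, 0], "twist": -0.17, "jaw": 0.45}
    - {"xyz": [0, 0, 0], "twist": -0.34, "jaw": 0.45}
    - {"xyz": [0, 0, 0], "twist": -0.51, "jaw": 0.45}
    - {"xyz": [0, 0, 0], "twist": -0.68, "jaw": 0.45}
    - {"xyz": [0, 0, 0], "twist": -0.85, "jaw": 0.45}

```text
time: 14.45
ee_pos: [0.3965, -0.0083, 0.1206]
tcp_rot: [-175.8, -4.1, 43.8]
wrist_force: [-0.2, -0.3, 0.1]
opening: 0.0622
grasp_force: 0.0
```

```bash
python3 -c "
from h import *
o=sensors.get_obs();print(o['q'],o['qd'])
go(.4033,.112,.12,-40.9)"
```

```text
[ -5.12117241 -16.60403559 -24.012777    83.06196149   5.81022774
 130.92072256] [ 6.27669178e-02  4.09653664e-02  3.98401140e-02 -3.34178528e-03
  8.43634992e-02 -7.73233390e+01]
t 14.45 shift mm [ 88.1 -82.2   0.6] twist 1.478 F [-0.2 -0.3  0.1]
```

>>> apply_moves:
  motion:
    - {"xyz": [0, 0, 0], "twist": -0.18, "jaw": 0.45}
    - {"xyz": [0, 0, 0], "twist": -0.36, "jaw": 0.45}
    - {"xyz": [0, 0, 0], "twist": -0.54, "jaw": 0.45}
    - {"xyz": [0, 0, 0], "twist": -0.72, "jaw": 0.45}
    - {"xyz": [0, 0, 0], "twist": -0.9, "jaw": 0.45}

```text
time: 15.08
ee_pos: [0.3966, -0.0083, 0.1206]
tcp_rot: [179.4, -5.8, 95.6]
wrist_force: [-1.0, 0.0, 0.3]
opening: 0.0618
grasp_force: 0.0
```

>>> apply_moves:
  motion:
    - {"xyz": [0, 0, 0], "twist": -0.18, "jaw": 0.45}
    - {"xyz": [0, 0, 0], "twist": -0.36, "jaw": 0.45}
    - {"xyz": [0, 0, 0], "twist": -0.54, "jaw": 0.45}
    - {"xyz": [0, 0, 0], "twist": -0.72, "jaw": 0.45}
    - {"xyz": [0, 0, 0], "twist": -0.9, "jaw": 0.45}

```text
time: 15.7
ee_pos: [0.3965, -0.0083, 0.1205]
tcp_rot: [175.1, -3.1, 147.2]
wrist_force: [-0.0, 0.6, -0.1]
opening: 0.0618
grasp_force: 0.0
```

>>> apply_moves:
  motion:
    - {"xyz": [0, 0, 0], "twist": -0.18, "jaw": 0.45}
    - {"xyz": [0, 0, 0], "twist": -0.36, "jaw": 0.45}
    - {"xyz": [0, 0, 0], "twist": -0.54, "jaw": 0.45}
    - {"xyz": [0, 0, 0], "twist": -0.72, "jaw": 0.45}
    - {"xyz": [0, 0, 0], "twist": -0.9, "jaw": 0.45}

```text
time: 16.32
ee_pos: [0.3965, -0.0083, 0.1205]
tcp_rot: [174.5, 1.9, -161.4]
wrist_force: [-0.3, 0.2, 0.1]
opening: 0.0619
grasp_force: 0.0
```

>>> apply_moves:
  motion:
    - {"xyz": [0, 0, 0], "twist": -0.18, "jaw": 0.45}
    - {"xyz": [0, 0, 0], "twist": -0.36, "jaw": 0.45}
    - {"xyz": [0, 0, 0], "twist": -0.54, "jaw": 0.45}
    - {"xyz": [0, 0, 0], "twist": -0.72, "jaw": 0.45}
    - {"xyz": [0, 0, 0], "twist": -0.9, "jaw": 0.45}

```text
time: 16.95
ee_pos: [0.3965, -0.0083, 0.1205]
tcp_rot: [178.1, 5.5, -109.9]
wrist_force: [-0.0, 0.3, 0.5]
opening: 0.062
grasp_force: 0.0
```

>>> apply_moves:
  motion:
    - {"xyz": [0, 0, 0], "twist": -0.18, "jaw": 0.45}
    - {"xyz": [0, 0, 0], "twist": -0.36, "jaw": 0.45}
    - {"xyz": [0, 0, 0], "twist": -0.54, "jaw": 0.45}
    - {"xyz": [0, 0, 0], "twist": -0.72, "jaw": 0.45}
    - {"xyz": [0, 0, 0], "twist": -0.9, "jaw": 0.45}

```text
time: 17.58
ee_pos: [0.3965, -0.0083, 0.1206]
tcp_rot: [-176.9, 4.9, -58.1]
wrist_force: [-0.2, 0.7, -0.1]
opening: 0.0618
grasp_force: 0.0
```

```bash
python3 -c "
from h import *
o=sensors.get_obs();print(o['q'],o['qd'],o['time'])"
```

```text
[  -5.11811033  -16.60279462  -24.01383585   83.06228883    5.81185911
 -126.93064686] [-3.10880885e-02  4.70140781e-02  3.13320379e-02 -6.51904426e-02
 -4.00104456e-02 -8.18574084e+01] 17.575
```

>>> apply_moves:
  motion:
    - {"xyz": [0, 0, 0], "twist": -0.18, "jaw": 0.45}
    - {"xyz": [0, 0, 0], "twist": -0.36, "jaw": 0.45}
    - {"xyz": [0, 0, 0], "twist": -0.54, "jaw": 0.45}
    - {"xyz": [0, 0, 0], "twist": -0.72, "jaw": 0.45}
    - {"xyz": [0, 0, 0], "twist": -0.9, "jaw": 0.45}

```text
time: 18.2
ee_pos: [0.3965, -0.0083, 0.1206]
tcp_rot: [-174.2, 0.6, -6.6]
wrist_force: [0.0, -0.5, 0.1]
opening: 0.0623
grasp_force: 0.0
```

>>> apply_moves:
  motion:
    - {"xyz": [0, 0, 0], "twist": -0.1, "jaw": 0.45}
    - {"xyz": [0, 0, 0], "twist": -0.2, "jaw": 0.45}
    - {"xyz": [0, 0, 0], "twist": -0.3, "jaw": 0.45}

```text
time: 18.58
ee_pos: [0.3895, 0.0571, 0.1205]
tcp_rot: [-177.0, -1.0, 6.2]
wrist_force: [-0.4, 0.3, -0.4]
opening: 0.0619
grasp_force: 0.0
```

```bash
python3 -c "
from h import *
o=sensors.get_obs();print(o['q'],o['qd'],o['time'])"
```

```text
[   6.27836251  -18.48619231  -25.33702703   82.14171223    3.01863771
 -179.94419705] [ 3.41595617e+01 -7.72576554e+00 -5.66101002e+00 -1.86122119e+00
 -8.35369825e+00 -1.84303998e-02] 18.575
```

>>> apply_moves:
  motion:
    - {"xyz": [0, 0, 0], "twist": -0.1, "jaw": 0.45}
    - {"xyz": [0, 0, 0], "twist": -0.2, "jaw": 0.45}

```text
time: 18.82
ee_pos: [0.3772, 0.1037, 0.1206]
tcp_rot: [-179.2, -1.5, 14.8]
wrist_force: [0.1, 0.3, 0.4]
opening: 0.0618
grasp_force: 0.0
```

```bash
python3 -c "
from h import *
o=sensors.get_obs();print(o['q'],o['qd'],o['time'])"
```

```text
[  14.81628781  -19.38444322  -25.96458044   81.87540574    0.80258371
 -179.94347071] [ 3.41880363e+01 -4.88784964e+00 -3.53912939e+00 -4.94175421e-01
 -8.86751604e+00  1.64550857e-02] 18.825
```

>>> apply_moves:
  motion:
    - {"xyz": [0, 0, 0], "twist": 0.17, "jaw": 0.45}
    - {"xyz": [0, 0, 0], "twist": 0.34, "jaw": 0.45}
    - {"xyz": [0, 0, 0], "twist": 0.51, "jaw": 0.45}
    - {"xyz": [0, 0, 0], "twist": 0.68, "jaw": 0.45}
    - {"xyz": [0, 0, 0], "twist": 0.85, "jaw": 0.45}

```text
time: 19.45
ee_pos: [0.3774, 0.1029, 0.1205]
tcp_rot: [-178.3, -0.4, -34.4]
wrist_force: [-0.3, 0.7, 0.6]
opening: 0.0616
grasp_force: 0.0
```

```bash
python3 -c "
from h import *
o=sensors.get_obs();print(o['q'],o['tcp_rot'])
go(.4033,.112,.12,-40.9)"
```

```text
[  14.68178469  -19.37534205  -25.96136063   81.88860066    0.83679042
 -130.91988285] [-178.2993473    -0.36695933  -34.39263916]
t 19.45 shift mm [ 16.3 -22.1   0.5] twist 0.1136 F [-0.3  0.7  0.6]
```

>>> apply_moves:
  motion:
    - {"xyz": [8, -11, 0], "twist": 0.1136, "jaw": 0.45}
    - {"xyz": [16, -22, 0], "twist": 0.1136, "jaw": 0.45}
    - {"xyz": [16, -22, 0], "twist": 0.1136, "jaw": 0.45}

```text
time: 19.82
ee_pos: [0.4034, 0.1124, 0.121]
tcp_rot: [-178.3, -0.2, -40.4]
wrist_force: [-0.7, -0.2, -0.4]
opening: 0.0617
grasp_force: 0.0
```

```bash
cat > m.py <<'E'
from h import *
def meas(seed,save,tips=True):
    o=sensors.get_obs();im,d,p=cam('wrist',save);im=im.astype(int)
    R=cv2.Rodrigues(np.zeros(3))[0]
    from scipy.spatial.transform import Rotation as Ro
    M=Ro.from_euler('xyz',o['tcp_rot'],degrees=True).as_matrix()
    g=np.mgrid[0:480,0:640];W=world(p,d,g[1].ravel(),g[0].ravel());T=(W-o['ee_pos'])@M
    if tips:
        k=(abs(T[:,0])<.03)&(abs(T[:,1])<.08)&(T[:,2]<.03)
        for s in (-1,1):
            q=k&(T[:,1]*s>0);q&=T[:,2]>T[q][:,2].max()-.012
            print('finger',T[q].min(0).round(4),T[q].max(0).round(4),'world zmin',W[q][:,2].min().round(4))
    m=(im.min(2)>110)&(im.max(2)-im.min(2)<16)&(abs(W[:,2].reshape(480,640)-.04)<.005)
    b=blob(m,seed);e=edge(b);e=e[(e[:,1]>3)&(e[:,1]<280)];c=circ(rayz(p,e,.04))
    v,u=np.nonzero(b);print('disc',np.round(c,4),'z',np.median(world(p,d,u,v)[:,2]).round(4),'tool',((np.array([c[0],c[1],.04])-o['ee_pos'])@M).round(4))
    print('recess tool',((np.array([.6454,-.0974,.03])-o['ee_pos'])@M).round(4), o['ee_pos'],o['tcp_rot'])
E
python3 -c "
from m import *
meas((320,126),'w10.png')"
```

```text
finger [-0.0103 -0.044   0.0007] [ 0.0127 -0.0303  0.0127] world zmin 0.1092
finger [-0.0103  0.0308  0.0004] [0.0126 0.0447 0.0124] world zmin 0.1077
disc [0.4671 0.0606 0.0402] z 0.0395 tool [0.0818 0.0005 0.0813]
recess tool [0.32   0.0055 0.0918] [0.4034115  0.11235363 0.12102369] [-1.78305390e+02 -1.60304650e-01 -4.04265254e+01]
```

View pics/w10.png

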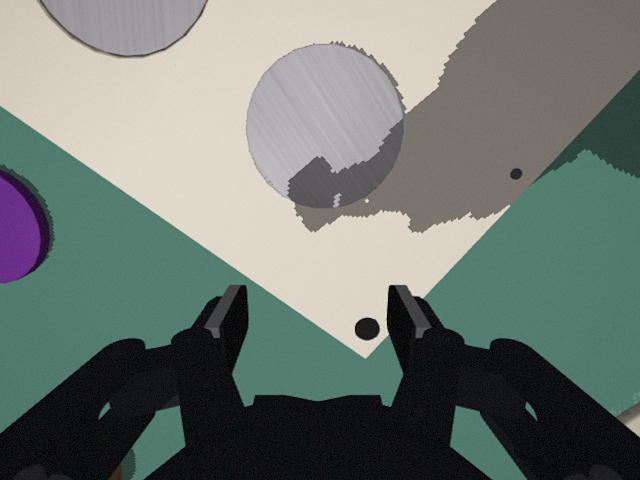

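The view shows the steel disc at (325,126), partly in the gripper's shadow, with fingertips at (235,287) and (400,287). The purple look-alike is at left and won't be touched.

```bash
python3 -c "
from m import *
p=camera_params('wrist');c=rayz(p,np.array([[325.5,125.5],[247,126],[404,126]]),.04);print(c)
S=c[0,:2];r=np.array([.6454,-.0974])-S;u=r/np.hypot(*r);yaw=np.degrees(np.arctan2(u[1],u[0]));print(u,yaw,np.hypot(*r))
b=S-.07*u;go(b[0],b[1],.0455,yaw)"
```

```text
[[0.4609887  0.05931433 0.04      ]
 [0.49031281 0.09402102 0.04      ]
 [0.43162465 0.02540315 0.04      ]]
[ 0.76201124 -0.64756379] -40.35817327318755 0.24200601293774918
t 19.88 shift mm [ 8.5  2.7 75.5] twist -0.0017 F [ 1.1 -0.7 -0.5]
```

>>> apply_moves:
  motion:
    - {"xyz": [4, 2, 30], "twist": 0, "jaw": 0.45}
    - {"xyz": [8, 4, 55], "twist": 0, "jaw": 0.45}
    - {"xyz": [8.5, 4.9, 68], "twist": 0, "jaw": 0.45}
    - {"xyz": [8.5, 4.9, 74.5], "twist": 0, "jaw": 0.45}
    - {"xyz": [8.5, 4.9, 74.5], "twist": 0, "jaw": 0.45}

```text
time: 20.5
ee_pos: [0.4078, 0.1046, 0.0468]
tcp_rot: [-178.3, -0.2, -40.6]
wrist_force: [-0.7, 0.5, 0.5]
opening: 0.0617
grasp_force: 0.0
```

```bash
python3 -c "
from m import *
go(.461-.046*.762,.0593+.046*.6476,.0458,-40.4)"
```

```text
t 20.5 shift mm [23.8 -0.   1. ] twist -0.0027 F [-0.7  0.5  0.5]
```

>>> apply_moves:
  motion:
    - {"xyz": [8, 0, 0.5], "twist": 0, "jaw": 0.45}
    - {"xyz": [16, 0, 0.5], "twist": 0, "jaw": 0.45}
    - {"xyz": [24, 0, 0.5], "twist": 0, "jaw": 0.45}
    - {"xyz": [34, 0, 0.5], "twist": 0, "jaw": 0.45}
    - {"xyz": [45, 0, 0.5], "twist": 0, "jaw": 0.45}

```text
time: 21.12
ee_pos: [0.4422, 0.0749, 0.0461]
tcp_rot: [-178.3, -0.1, -40.6]
wrist_force: [-4.1, 2.8, 2.5]
opening: 0.0619
grasp_force: 2.4
```

>>> apply_moves:
  motion:
    - {"xyz": [12, 0, 0], "twist": 0, "jaw": 0.45}
    - {"xyz": [24, 0, 0], "twist": 0, "jaw": 0.45}
    - {"xyz": [36, 0, 0], "twist": 0, "jaw": 0.45}
    - {"xyz": [48, 0, 0], "twist": 0, "jaw": 0.45}
    - {"xyz": [60, 0, 0], "twist": 0, "jaw": 0.45}

```text
time: 21.75
ee_pos: [0.4881, 0.0356, 0.0463]
tcp_rot: [-178.3, -0.2, -40.6]
wrist_force: [-2.8, 3.5, 2.0]
opening: 0.062
grasp_force: 2.2
```

>>> apply_moves:
  motion:
    - {"xyz": [12, 0, 0], "twist": 0, "jaw": 0.45}
    - {"xyz": [24, 0, 0], "twist": 0, "jaw": 0.45}
    - {"xyz": [36, 0, 0], "twist": 0, "jaw": 0.45}
    - {"xyz": [48, 0, 0], "twist": 0, "jaw": 0.45}
    - {"xyz": [60, 0, 0], "twist": 0, "jaw": 0.45}

```text
time: 22.38
ee_pos: [0.5337, -0.0034, 0.0465]
tcp_rot: [-178.3, -0.2, -40.6]
wrist_force: [-3.7, 2.9, -0.0]
opening: 0.0621
grasp_force: 1.9
```

>>> apply_moves:
  motion:
    - {"xyz": [12, 0, 0], "twist": 0, "jaw": 0.45}
    - {"xyz": [24, 0, 0], "twist": 0, "jaw": 0.45}
    - {"xyz": [36, 0, 0], "twist": 0, "jaw": 0.45}
    - {"xyz": [48, 0, 0], "twist": 0, "jaw": 0.45}
    - {"xyz": [54, 0, 0], "twist": 0, "jaw": 0.45}

```text
time: 23.0
ee_pos: [0.5747, -0.0386, 0.0466]
tcp_rot: [-178.3, -0.2, -40.6]
wrist_force: [-3.3, 3.1, 0.3]
opening: 0.0617
grasp_force: 1.8
```

```bash
python3 -c "
from m import *
meas((318,190),'w11.png',True)
go(.6454-.046*.762,-.0974+.046*.6476,.0458,-40.4)"
```

```text
finger [-0.03   -0.08    0.0098] [ 0.03   -0.      0.0218] world zmin 0.0271
finger [-0.03    0.      0.0066] [0.03   0.08   0.0186] world zmin 0.0273
disc [ 0.627  -0.0709  0.0327] z 0.0395 tool [ 0.0607 -0.0093  0.007 ]
recess tool [ 0.0919 -0.0009  0.0169] [ 0.574699   -0.03858376  0.04658522] [-1.78291183e+02 -1.66730062e-01 -4.06027637e+01]
t 23.05 shift mm [45.6 -1.1  0.8] twist -0.0036 F [-0.5  0.1 -1.1]
```

View pics/w11.png

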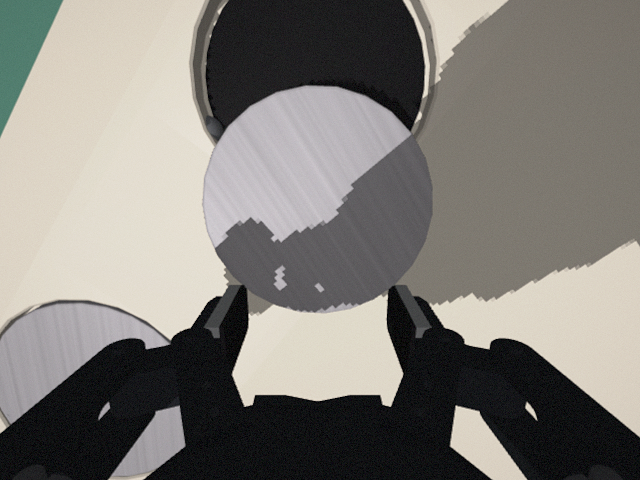

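The disc is centred at u=318 and the recess at about u=315, both in front of the fingers. That calls for a 1 mm shift along −y while pushing.

>>> apply_moves:
  motion:
    - {"xyz": [8, 0, 0.5], "twist": 0, "jaw": 0.45}
    - {"xyz": [16, -0.5, 0.5], "twist": 0, "jaw": 0.45}
    - {"xyz": [24, -0.8, 0.5], "twist": 0, "jaw": 0.45}
    - {"xyz": [32, -1.1, 0.5], "twist": 0, "jaw": 0.45}
    - {"xyz": [37, -1.1, 0.5], "twist": 0, "jaw": 0.45}

```text
time: 23.68
ee_pos: [0.6034, -0.0614, 0.0465]
tcp_rot: [-178.3, -0.2, -40.6]
wrist_force: [-4.3, 3.9, 4.3]
opening: 0.0619
grasp_force: 3.0
```

>>> apply_moves:
  motion:
    - {"xyz": [1.5, 0, 0], "twist": 0, "jaw": 0.45}
    - {"xyz": [3, 0, 0], "twist": 0, "jaw": 0.45}
    - {"xyz": [4.5, 0, 0], "twist": 0, "jaw": 0.45}
    - {"xyz": [6, 0, 0], "twist": 0, "jaw": 0.45}
    - {"xyz": [7, 0, 0], "twist": 0, "jaw": 0.45}

```text
time: 24.3
ee_pos: [0.6089, -0.066, 0.0469]
tcp_rot: [-178.3, -0.2, -40.6]
wrist_force: [-2.0, 1.4, 1.2]
opening: 0.0621
grasp_force: 2.4
```

```bash
sed -i 's/>100)$/>60)/' h.py; python3 -c "
from m import *
go(.6454-.046*.762,-.0974+.046*.6476,.0458,-40.4)
tilt(0,'w12.png',.036,np.array([.6454,-.0974]))"
```

```text
t 24.3 shift mm [2.1 0.3 1.1] twist -0.0032 F [-2.   1.4  1.2]
n 25423 z centre 0.0359 slope*54mm [-0.0064  0.0059] deck z 0.0303
```

>>> apply_moves:
  motion:
    - {"xyz": [0.5, 0, 0], "twist": 0, "jaw": 0.45}
    - {"xyz": [1, 0.2, 0], "twist": 0, "jaw": 0.45}
    - {"xyz": [1.5, 0.2, 0], "twist": 0, "jaw": 0.45}
    - {"xyz": [2, 0.2, 0], "twist": 0, "jaw": 0.45}
    - {"xyz": [2.5, 0.2, 0], "twist": 0, "jaw": 0.45}

```text
time: 24.98
ee_pos: [0.6094, -0.067, 0.046]
tcp_rot: [-178.3, -0.1, -40.6]
wrist_force: [-3.9, 5.7, 2.1]
opening: 0.062
grasp_force: 3.8
```

>>> apply_moves:
  motion:
    - {"xyz": [-3, 0, 0], "twist": 0, "jaw": 0.45}
    - {"xyz": [-6, 0, 0], "twist": 0, "jaw": 0.45}
    - {"xyz": [-12, 0, 0], "twist": 0, "jaw": 0.45}
    - {"xyz": [-12, 0, 0], "twist": 0, "jaw": 0.45}

```text
time: 25.48
ee_pos: [0.6007, -0.0596, 0.0464]
tcp_rot: [-178.3, -0.2, -40.6]
wrist_force: [0.7, -0.2, 1.0]
opening: 0.0623
grasp_force: 0.0
```

```bash
python3 -c "
from m import *
go(.6454-.036*.762,-.0974+.036*.6476,.0768,-40.4)
tilt(0,'w13.png',.036,np.array([.6454,-.0974]))"
```

```text
t 25.48 shift mm [ 22.6  -0.2 -30.4] twist -0.003 F [ 0.7 -0.2  1. ]
n 26780 z centre 0.0355 slope*54mm [-0.0064  0.0047] deck z 0.0297
```

View pics/w13.png

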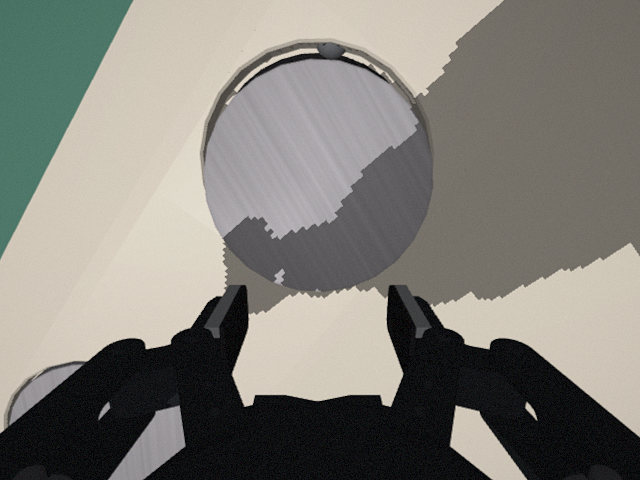

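The disc is in the mouth, but its near edge still sits on the lip and there's a gap at the front around (320,50). I'll push forward a bit more firmly.

>>> apply_moves:
  motion:
    - {"xyz": [6, 0, 0], "twist": 0, "jaw": 0.45}
    - {"xyz": [10, 0, 0], "twist": 0, "jaw": 0.45}
    - {"xyz": [11.5, 0, 0], "twist": 0, "jaw": 0.45}
    - {"xyz": [12.5, 0, 0], "twist": 0, "jaw": 0.45}
    - {"xyz": [13, 0, 0], "twist": 0, "jaw": 0.45}

```text
time: 26.15
ee_pos: [0.6107, -0.0682, 0.0459]
tcp_rot: [-178.3, -0.1, -40.6]
wrist_force: [-1.3, 1.8, -1.6]
opening: 0.0619
grasp_force: 1.2
```

>>> apply_moves:
  motion:
    - {"xyz": [0.4, 0, 0], "twist": 0, "jaw": 0.45}
    - {"xyz": [0.8, 0, 0], "twist": 0, "jaw": 0.45}
    - {"xyz": [1.2, 0, 0], "twist": 0, "jaw": 0.45}
    - {"xyz": [1.5, 0, 0], "twist": 0, "jaw": 0.45}

```text
time: 26.65
ee_pos: [0.6114, -0.0688, 0.046]
tcp_rot: [-178.3, -0.1, -40.6]
wrist_force: [-4.9, 4.8, -1.8]
opening: 0.0619
grasp_force: 2.8
```

```bash
python3 -c "
from m import *
go(.6454-.046*.762,-.0974+.046*.6476,.0458,-40.4)
tilt(0,'w14.png',.036,np.array([.6454,-.0974]))"
```

```text
t 26.65 shift mm [-1.6 -0.2  0.2] twist -0.0029 F [-4.9  4.8 -1.8]
n 25036 z centre 0.0355 slope*54mm [-0.0061  0.0042] deck z 0.0311
```

>>> apply_moves:
  motion:
    - {"xyz": [-6, 0, 0], "twist": 0, "jaw": 0.45}
    - {"xyz": [-12, 0, -8], "twist": 0, "jaw": 0.45}
    - {"xyz": [-12, 0.5, -30], "twist": 0, "jaw": -0.5}
    - {"xyz": [0, 0.9, -30], "twist": 0, "jaw": -1}
    - {"xyz": [10, 0.9, -30], "twist": 0, "jaw": -1}

```text
time: 27.32
ee_pos: [0.6191, -0.0776, 0.0764]
tcp_rot: [-178.3, -0.2, -40.6]
wrist_force: [0.4, 0.6, -0.8]
opening: 0.0074
grasp_force: 0.0
```

>>> apply_moves:
  motion:
    - {"xyz": [0, 0, 0], "twist": 0, "jaw": -1}
    - {"xyz": [0, 0, 6], "twist": 0, "jaw": -1}
    - {"xyz": [0, 0, 12], "twist": 0, "jaw": -1}

```text
time: 27.7
ee_pos: [0.6182, -0.0766, 0.0634]
tcp_rot: [-178.3, -0.1, -40.6]
wrist_force: [-0.1, 0.0, 0.2]
opening: -0.0001
grasp_force: 0.0
```

```bash
python3 -c "
from m import *
go(.6454-.034*.762,-.0974+.034*.6476,.0553,-40.4)
tilt(0,'w15.png',.036,np.array([.6454,-.0974]))"
```

```text
t 27.7 shift mm [ 0.2 -1.7  8.1] twist -0.0031 F [-0.1  0.   0.2]
n 18565 z centre 0.0355 slope*54mm [-0.0066  0.0043] deck z 0.0298
```

>>> apply_moves:
  motion:
    - {"xyz": [0, -0.6, 3], "twist": 0, "jaw": -1}
    - {"xyz": [0, -1.2, 5], "twist": 0, "jaw": -1}
    - {"xyz": [0, -1.2, 6], "twist": 0, "jaw": -1}
    - {"xyz": [0, -1.2, 7], "twist": 0, "jaw": -1}
    - {"xyz": [0, -1.2, 8], "twist": 0, "jaw": -1}

```text
time: 28.38
ee_pos: [0.6197, -0.0757, 0.0572]
tcp_rot: [-178.3, -0.2, -40.6]
wrist_force: [-0.8, -0.5, 1.7]
opening: -0.0001
grasp_force: 0.3
```

>>> apply_moves:
  motion:
    - {"xyz": [0, 0, 0.5], "twist": 0, "jaw": -1}
    - {"xyz": [0, 0, 1], "twist": 0, "jaw": -1}
    - {"xyz": [0, 0, 1.5], "twist": 0, "jaw": -1}
    - {"xyz": [0, 0, 2], "twist": 0, "jaw": -1}
    - {"xyz": [0, 0, 2], "twist": 0, "jaw": -1}

```text
time: 29.0
ee_pos: [0.6203, -0.0758, 0.0553]
tcp_rot: [-178.2, -0.3, -40.6]
wrist_force: [1.7, 0.3, 6.6]
opening: 0.0001
grasp_force: 3.2
```

```bash
python3 -c "
from m import *
go(.6454-.034*.762,-.0974+.034*.6476,.0473,-40.4)
tilt(0,'w16.png',.036,np.array([.6454,-.0974]))"
```

```text
t 29.0 shift mm [-0.9  0.2  8. ] twist -0.0032 F [1.7 0.3 6.6]
n 19647 z centre 0.0344 slope*54mm [-0.0049  0.0048] deck z 0.0297
```

Yielding at low force, as the large one did. Continuing slowly.

>>> apply_moves:
  motion:
    - {"xyz": [0, 0, 0.6], "twist": 0, "jaw": -1}
    - {"xyz": [0, 0, 1.2], "twist": 0, "jaw": -1}
    - {"xyz": [0, 0, 1.8], "twist": 0, "jaw": -1}
    - {"xyz": [0, 0, 2.4], "twist": 0, "jaw": -1}
    - {"xyz": [0, 0, 3], "twist": 0, "jaw": -1}

```text
time: 29.68
ee_pos: [0.6202, -0.0755, 0.052]
tcp_rot: [-178.2, -0.2, -40.6]
wrist_force: [1.5, 0.6, 4.3]
opening: -0.0001
grasp_force: 2.3
```

>>> apply_moves:
  motion:
    - {"xyz": [0, 0, 0.5], "twist": 0, "jaw": -1}
    - {"xyz": [0, 0, 1], "twist": 0, "jaw": -1}
    - {"xyz": [0, 0, 1], "twist": 0, "jaw": -1}

```text
time: 30.05
ee_pos: [0.62, -0.0754, 0.0508]
tcp_rot: [-178.2, -0.2, -40.6]
wrist_force: [0.3, 1.5, 6.1]
opening: 0.0
grasp_force: 2.7
```

```bash
python3 -c "
from m import *
tilt(0,'w17.png',.036,np.array([.6454,-.0974]))"
```

```text
n 20351 z centre 0.0334 slope*54mm [-0.004  -0.0017] deck z 0.0297
```

>>> apply_moves:
  motion:
    - {"xyz": [0, 0, 0.6], "twist": 0, "jaw": -1}
    - {"xyz": [0, 0, 1.2], "twist": 0, "jaw": -1}
    - {"xyz": [0, 0, 1.8], "twist": 0, "jaw": -1}
    - {"xyz": [0, 0, 2.4], "twist": 0, "jaw": -1}
    - {"xyz": [0, 0, 2.4], "twist": 0, "jaw": -1}

```text
time: 30.72
ee_pos: [0.6196, -0.0757, 0.0477]
tcp_rot: [-178.3, -0.2, -40.6]
wrist_force: [0.6, -0.5, 1.5]
opening: 0.0002
grasp_force: 0.4
```

```bash
python3 -c "
from m import *
tilt(0,'w18.png',.036,np.array([.6454,-.0974]))"
```

```text
n 20589 z centre 0.0315 slope*54mm [-0.0009  0.0004] deck z 0.0297
```

>>> apply_moves:
  motion:
    - {"xyz": [0, 0, 0.4], "twist": 0, "jaw": -1}
    - {"xyz": [0, 0, 0.8], "twist": 0, "jaw": -1}
    - {"xyz": [0, 0, 1.2], "twist": 0, "jaw": -1}
    - {"xyz": [0, 0, 1.6], "twist": 0, "jaw": -1}
    - {"xyz": [0, 0, 1.6], "twist": 0, "jaw": -1}

```text
time: 31.4
ee_pos: [0.6194, -0.0754, 0.0471]
tcp_rot: [-178.3, -0.2, -40.6]
wrist_force: [-4.2, -0.7, 9.8]
opening: 0.0004
grasp_force: 4.7
```

```bash
python3 -c "
from m import *
tilt(0,'w19.png',.036,np.array([.6454,-.0974]))"
```

```text
n 20634 z centre 0.0303 slope*54mm [-0.0021  0.0017] deck z 0.0297
```

>>> apply_moves:
  motion:
    - {"xyz": [0, 0, -15], "twist": 0, "jaw": -1}
    - {"xyz": [-10, 0, -40], "twist": 0, "jaw": -1}
    - {"xyz": [-30, 0, -70], "twist": 0, "jaw": -1}
    - {"xyz": [-50, 0, -90], "twist": 0, "jaw": -1}
    - {"xyz": [-50, 0, -90], "twist": 0, "jaw": -1}

```text
time: 32.08
ee_pos: [0.5803, -0.0443, 0.1386]
tcp_rot: [-178.2, -0.3, -40.5]
wrist_force: [-0.1, 0.8, -0.4]
opening: 0.0
grasp_force: 0.0
```

```bash
python3 -c "
from m import *
tilt(0,'w20.png',.04,np.array([.6454,-.0974]))
tilt(0,None,.045,np.array([.6053,.0865]))
im,d,p=cam('wrist');g=np.mgrid[0:480,0:640];W=world(p,d,g[1].ravel(),g[0].ravel())
for n,c,R in (('S',(.6454,-.0974),.046),('L',(.6053,.0865),.054)):
  r=np.hypot(*(W[:,:2]-c).T);t=np.degrees(np.arctan2(W[:,1]-c[1],W[:,0]-c[0]))
  for lo in range(-180,180,60):
    k=(t>lo)&(t<lo+60);print(n,lo,'disc',(1e3*np.median(W[k&(r<R-.003)&(r>R-.012),2])).round(1),'deck',(1e3*np.median(W[k&(r>R+.006)&(r<R+.012),2])).round(1))
"
```

```text
n 12523 z centre 0.0295 slope*54mm [-0.  0.] deck z 0.1939
n 7737 z centre 0.0297 slope*54mm [-0.  0.] deck z 0.0297
S -180 disc 29.5 deck 29.5
S -120 disc 29.5 deck 29.5
S -60 disc 29.5 deck 29.6
S 0 disc 29.5 deck 29.6
S 60 disc 29.5 deck 29.6
S 120 disc 29.5 deck 29.5
L -180 disc 29.6 deck 29.6
L -120 disc 29.7 deck 29.7
L -60 disc 29.7 deck 29.6
L 0 disc 29.7 deck 29.7
L 60 disc 29.7 deck 29.8
L 120 disc nan deck 29.7
  return _methods._mean(a, axis=axis, dtype=dtype,
  ret = ret.dtype.type(ret / rcount)
```

View pics/w20.png

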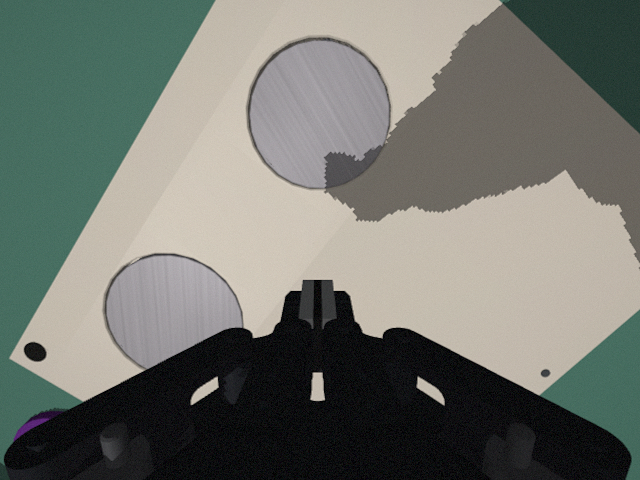

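Both discs, small at (320,113) and large at (172,310), lie flush with the deck all round. The measured difference is 0.1 mm or less, and the robot is clear.

```bash
python3 -c "
from h import *
print(bot.job_done())"
```

```text
the job is handed in; nothing more can be done
None
```

Both steel discs are pressed home in their own recesses, flush with the deck to within 0.1 mm everywhere I could measure (one sector of the large disc was hidden by the gripper in the last check), and the job was handed in at about 32 s of the 64 s allowed.

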